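# Latch the instrument case

## Robot

A 7-joint arm with a two-finger parallel gripper is mounted at the origin on a cart in front of the work surface, level with it; the furniture and walls round the work are solid. World frame = base frame: x ahead of the robot, y to its left, z up, the work surface at z = 0. Lengths are in m, angles in rad, forces in N, time in s.
With the tool pointing down it reaches from about 0.425 to 0.95 m from the base axis. Payload 4.7 kg.
Tool frame: the origin (TCP) lies on the centre line of the jaws, within the pads' length; the fingertips stand robot.nose_length ahead of it and the grasp point (between the pads) lies 8 mm behind it (robot.nose_length is the distance from the TCP to the fingertips, in m); z points along the fingers, x is the direction in which the jaws open and shut, and the axes are right-handed (so a half turn about z gives the same grasp; the last joint's range is limited). The gripper opens to 85 mm and grips with 20 to 120 N. Pads are 22 mm wide; open, the fingers measure 114 mm over their backs; the gripper's body (76 mm by 85 mm) begins 54 mm behind the grasp point. The pads swing forward as they close: fully open they stand 13 mm farther back than shut.
Start: joints at [-1.2, 0.469, -0.049, 1.532, 0.024, 1.141, -0.082], TCP at [0.263, 0.622, 0.22] pointing down, gripper open.
Joint ranges: [-2.59, 2.59], [-0.33, 1.99], [-1.39, 1.29], [0.1, 2.45], [-1.04, 4.18], [0.21, 1.99], [-2.66, 2.66]. Speed limits (rad/s): [2.57, 2.57, 3.14, 3.14, 3.14, 3.14, 3.14].

## Interface

Orientations are given as [roll, pitch, yaw] about the fixed x, y, z axes, in that order (R = Rz(yaw) Ry(pitch) Rx(roll)).
In Python, from plant import robot gives the robot as it stands. Calls block until the motion is done:
- robot.goto(position, orientation): joint-space move of the TCP to a pose.
- robot.move_straight(position, vel=0.15, attitude=None, contact_N=None): straight line of the TCP; attitude=None keeps the orientation; vel is the mean speed in m/s. With contact_N (N) it stops when the force on the tool has changed by that much, and returns True; else False.
- robot.move_joints(angles): joint-space move.
- robot.grip(opening, strength=None): opening from 0.0 (shut) to 1.0 (fully open); strength is the grip in N (None keeps the last); returns when the fingers have stopped.
- robot.sleep(seconds).
- robot.inverse_kinematics(position, orientation): joint angles nearest the present ones, or None.
- robot.sense(): the state.
- robot.grab_frame(name): name is "side" or "top"; returns a dict with "image" (420x560x3 uint8, red, green, blue), "range_z" (420x560 float32, m along the optical axis (not along the pixel's ray), 0 where there is no reading), "fx", "fy", "cx", "cy" (pixels), "dist_coeffs" ([k1, k2, p1, p2, k3] as OpenCV has them; the pictures are not rectified), "R" (3x3) and "t" (3): a world point X has camera coordinates R X + t. Camera axes: x right, y down, z forward; pixel columns grow to the right and rows downward; lengths in m; the calibration is good to about 2 mm. A picture is of the moment at which its call begins.
A pose or a line that the arm cannot do raises robot.IKError and nothing moves.
- robot.close_job(): hands the job in, once; it reports no verdict.
The state is a dict: "t": time; "joint_pos": joint angles; "joint_velocities": joint speeds; "effort": joint torques, N m; "tcp_pos": TCP position; "tcp_rot": TCP orientation; "wrist_force": force on the tool from outside, world axes, zero at the start; "torque": the same for the moment, N m; "opening": opening from 0.0 (shut) to 1.0 (fully open).
Only numpy, scipy, OpenCV 4.12 (cv2) and the standard library are available. Lean on these libraries where they do the work, as an engineer would, in place of code of your own. Each camera call takes 0.05 s, during which the arm holds its last target.

## Task

The lid of the small grey instrument case is standing up on its rubber gasket. Swing the wire bail of the front latch over the keeper on the lid so that its bar lies behind the keeper's lip, then bring the latch lever down and press it firmly home against its rubber stop, with about 20 N, so that the lid is pulled tight, and let go. Handle the latch gently, without bending the bail or forcing the lever against the stop, and leave the bottles and the stone block beside the case where they stand.

Things in the scene. Friction and masses are not known exactly. Their poses are not given: they have to be found in the camera images.
- case: grey plastic case with aluminium rims, fixed to the worktop, 200 mm wide, 115 mm deep, 134 mm high shut. Origin: centre of the foot of its front face; +x points into the case (away from the latch), +y along the front to its left side as the robot sees it, z up. The latch is in the middle of the front (y = 0). All offsets below are in this frame, in mm.
- lid (a joint): lid hinge at the rear edge (x = 118, z = 84), in rad: 0 is fully down; it rests at about 0.05 on its springy gasket (front edge some 6 mm up). About 25 N at the front edge press it down.
- keeper_seat (a point): centre of the bar's place in the steel keeper on the lid's front (x = -6, z = 108 with the lid down, 6 mm higher at the start). Keeper: a ledge 26 mm wide, 14 deep; its outer edge (x = -10 to -14) is a lip 5 mm high. The bar lies in the 10 mm wide seat between lip and lid face; seat floor 4 mm below this point, lip top 1 mm above it.
- lever_pivot (a point): axis of the lever (along y), x = -14, z = 62. The pivot is stiff (0.15 N m), so the lever stays where it is left, also just short of home. Once the bail is hooked, drawing the lid down takes up to about 15 N at the blade's end, easing near home where the latch goes over centre.
- lever (a joint): lever angle about lever_pivot, rad: about 0 (-0.1 to 0.16, as the stop is set) is home on the stop (blade outward and 45 degrees down), 1.71 fully up (blade outward and 53 degrees up; its start). It closes by swinging outward and down. Blade: steel plate 26 mm wide (30 at the end), 5 thick, reaching 59 mm from the pivot; it can be pinched by its side edges or pressed on its face.
- lever_end (a point): middle of the wide end of the lever's blade, 54 mm from lever_pivot. At home it lies about 38 mm farther out than the keeper and 80 mm below it: a gripper that presses here straight down may meet the keeper or the lid with its body, so lean it back toward the robot (20 degrees are enough), which also presses more squarely on the blade.
- bail_bar (a point): centre of the bail's steel cross bar: 8 mm thick, 48 mm long along y, 64 mm from the bail's pin. At the start the bail stands about upright, its bar some 25 to 40 mm farther out and 10 mm higher than keeper_seat, higher than the lever's end. Pushed in until it meets the lid's face it stands about 6 mm above the seat and sinks into it when the lever comes down.
- stop: holder of the rubber roller (10 mm thick, 20 long along y) that stops the blade 36 mm from the pivot; origin x = -34, z = 31, the roller's middle setting. A screw sets the roller by up to 3 mm lower or 5 mm higher, unknown: find home by feel. The lever is fully home only once firmly pressed, with 15 to 30 N on the roller; more is forcing. It then stays down by itself.
- bottle_a: amber dropper bottle 39 mm wide, 104 mm high, standing left of the case; origin at its foot
- bottle_b: like bottle_a, standing right of the case
- stone: cream stone block 68 x 140 x 44 mm, right of bottle_b; origin at its underside
- bail: wire bail: two 5 mm legs at y = +-20 mm that turn on a pin carried by the lever, 18 mm from lever_pivot. Origin: middle of that pin. It stays where it is put (0.3 N at the bar moves it) and its bar passes over the keeper's lip only while the lever is up. It bends at 40 N from the fingers.

How it is judged:
On the way, in this order (a step that is already met when the one before it is completed fails the run):
1. the bail has been swung in over the keeper: its bar is behind the lip (x of bail_bar in the frame of keeper_seat above -0.003 m and z of bail_bar in the frame of keeper_seat below 0.012 m), for 0.2 s.
2. with the bar in the keeper the lever is pressed firmly on its rubber stop (more than 13 N on it) (contact force between stop and anything else above 13 N and distance between bail_bar and keeper_seat below 0.005 m and value of joint lever below 0.22 rad), for 0.1 s.
At the end, for the whole second after the job is handed in: lid pulled down to less than 0.018 rad (2 mm at the front), lever below 0.22 rad and resting on its stop (more than 1 N on it), the bail's bar in the keeper's seat (within 5 mm of keeper_seat) (value of joint lid below 0.018 rad and value of joint lever below 0.22 rad and distance between bail_bar and keeper_seat below 0.005 m and contact force between stop and anything else above 1 N); the robot touches nothing.
It fails at once if the lever is forced: more than 34 N on the rubber stop (contact force between stop and anything else above 34 N).
It fails at once if the bail is bent: more than 40 N of the fingers on it (contact force between the fingers and bail above 40 N).
It fails at once if a bottle or the stone block is moved more than 15 mm or a bottle tipped (distance of any of bottle_a, bottle_b, stone from where it was at the start of the episode above 0.015 m or angle between any of bottle_a, bottle_b's own z axis and vertical above 0.3 rad).
It also fails if it takes over 64 s, if anything falls off the work surface, if the arm or the gripper's body presses on something with over 40 N, if the wrist force passes 120 N, or if a joint passes its speed limit or range.

## Working session

There is one attempt and no reset: what is moved stays moved. The work goes in short steps, each a Python script; the robot and the scene stay as the last script left them, time stands still between calls to the robot, and variables do not carry over. Pictures are saved under pics/ and viewed, and the job is handed in when it is done.

```bash
ls; mkdir -p pics
python3 - <<'E'
from plant import robot
import cv2,numpy as np
s=robot.sense();print(s, robot.nose_length)
for n in("side","top"):
    f=robot.grab_frame(n);np.savez(f"pics/{n}0.npz",**f)
    cv2.imwrite(f"pics/{n}0.png",f["image"][:,:,::-1])
    print(n,f["R"],f["t"],f["fx"],f["fy"],f["cx"],f["cy"],f["dist_coeffs"],-np.array(f["R"]).T@f["t"])
E
```

```text
pics
{'t': 0.0, 'joint_pos': array([-1.19988311,  0.46945325, -0.04858966,  1.53368525,  0.02413142,
        1.14104089, -0.08229941]), 'joint_velocities': array([ 0.00011312,  0.0008713 ,  0.00093958,  0.00012421,  0.00069758,
        0.00020611, -0.0010197 ]), 'effort': array([ 5.47163490e-04, -5.10295165e+01, -4.64087643e-02, -2.37714779e+01,
        1.06840034e-02,  7.47306214e-03, -1.37136919e-05]), 'tcp_pos': array([0.26250466, 0.62119679, 0.21885717]), 'tcp_rot': array([3.14148656e+00, 1.99721271e-03, 1.17102345e+00]), 'wrist_force': array([0.18290869, 0.12516508, 0.20190578]), 'torque': array([-0.01157437,  0.0013226 ,  0.03358681]), 'opening': 0.9999107616326007} 0.011
side [[ 0.95458145 -0.29778163 -0.01001765]
 [-0.2009051  -0.61847328 -0.75968937]
 [ 0.22002589  0.72719798 -0.65020897]] [-0.55648496  0.14763892  1.28993333] 491.5764802153006 491.5764802153006 289.2540111326963 212.55228639389242 [-0.1601322  0.         0.         0.         0.       ] [ 0.27705291 -1.01243718  0.94531126]
top [[-0.0165911  -0.99984187  0.00640148]
 [-0.9875234   0.0153833  -0.15671914]
 [ 0.15659588 -0.00892175 -0.98762246]] [-0.04967529  0.5650886   1.07248599] 431.8599415252338 431.8599415252338 284.03123495824894 212.4431927752486 [-0.05281751  0.          0.          0.          0.        ] [ 0.38926717 -0.04879191  1.14808945]
```

View pics/side0.png

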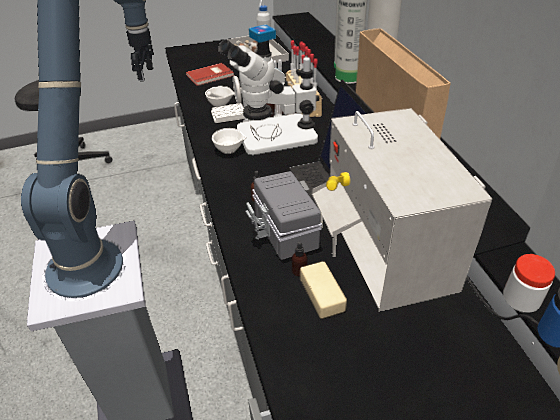

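View pics/top0.png

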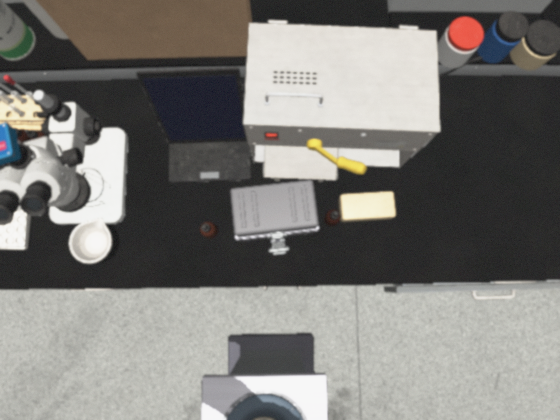

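The side view shows the case at about (287,213), with its latch at (257,222). The top view shows the case at (275,210), the latch at (279,243), the bottles at (208,229) and (333,215), and the stone at (368,206). I'll zoom in and use the range data.

```bash
cat > h.py <<'E'
import numpy as np,cv2
def load(n): return dict(np.load(f"pics/{n}.npz"))
def cloud(f):
    K=np.array([[f["fx"],0,f["cx"]],[0,f["fy"],f["cy"]],[0,0,1]],float)
    h,w=f["range_z"].shape
    u,v=np.meshgrid(np.arange(w),np.arange(h))
    p=cv2.undistortPoints(np.stack([u,v],-1).reshape(-1,1,2).astype(float),K,f["dist_coeffs"].astype(float)).reshape(h,w,2)
    z=f["range_z"]; c=np.dstack([p[...,0]*z,p[...,1]*z,z])
    X=(c-f["t"])@f["R"]; X[z==0]=np.nan
    return X
def proj(f,P):
    K=np.array([[f["fx"],0,f["cx"]],[0,f["fy"],f["cy"]],[0,0,1]],float)
    return cv2.projectPoints(np.asarray(P,float).reshape(-1,1,3),cv2.Rodrigues(f["R"])[0],f["t"].astype(float),K,f["dist_coeffs"].astype(float))[0].reshape(-1,2)
def ray(f,uv):
    K=np.array([[f["fx"],0,f["cx"]],[0,f["fy"],f["cy"]],[0,0,1]],float)
    p=cv2.undistortPoints(np.array(uv,float).reshape(-1,1,2),K,f["dist_coeffs"].astype(float)).reshape(2)
    d=f["R"].T@np.array([p[0],p[1],1]); return -f["R"].T@f["t"],d/np.linalg.norm(d)
def tri(fa,ua,fb,ub):
    a,d=ray(fa,ua);b,e=ray(fb,ub)
    s=np.linalg.lstsq(np.stack([d,-e],1),b-a,rcond=None)[0]
    p,q=a+s[0]*d,b+s[1]*e
    return (p+q)/2,np.linalg.norm(p-q)
def crop(f,x0,y0,x1,y1,k,out):
    cv2.imwrite(out,cv2.resize(f["image"][y0:y1,x0:x1,::-1],None,fx=k,fy=k,interpolation=cv2.INTER_CUBIC))
E
python3 - <<'E'
from h import *
s=load("side0");t=load("top0")
crop(s,235,160,335,260,6,"pics/s0c.png");crop(t,190,170,340,270,5,"pics/t0c.png")
for n,f in(("s",s),("t",t)):
    X=cloud(f)
    for a,b in ([(279,235),(279,243),(279,250),(208,229),(333,215),(368,206),(240,200),(310,200),(240,230),(310,225)] if n=="t" else [(257,222),(300,260),(322,290),(290,190),(255,215)]):
        print(n,a,b,X[b,a].round(3))
E
```

```text
s 257 222 [ 0.476 -0.058  0.083]
s 300 260 [ 0.549 -0.202  0.057]
s 322 290 [ 0.572 -0.3    0.043]
s 290 190 [ 0.58  -0.02   0.137]
s 255 215 [0.497 0.064 0.001]
t 279 235 [ 0.499 -0.045  0.112]
t 279 243 [ 0.482 -0.045  0.077]
t 279 250 [ 0.461 -0.045  0.129]
t 208 229 [0.52  0.131 0.082]
t 333 215 [ 0.548 -0.179  0.094]
t 368 206 [ 0.577 -0.277  0.048]
t 240 200 [0.58  0.046 0.141]
t 310 200 [ 0.578 -0.12   0.142]
t 240 230 [0.509 0.046 0.142]
t 310 225 [ 0.518 -0.118  0.144]
```

View pics/s0c.png

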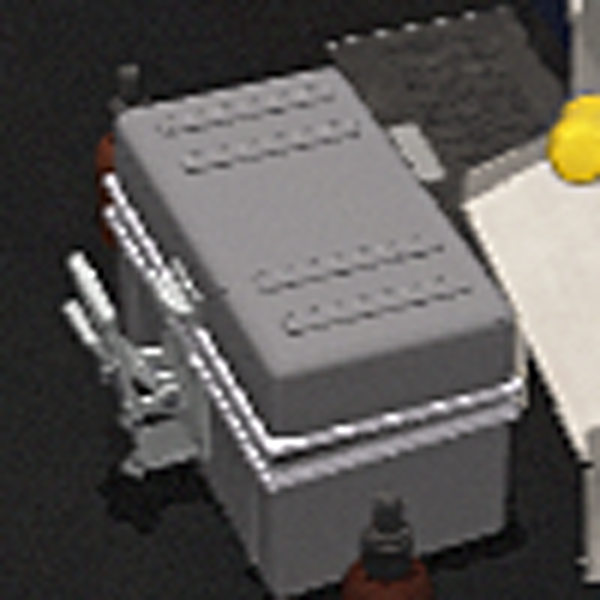

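View pics/t0c.png

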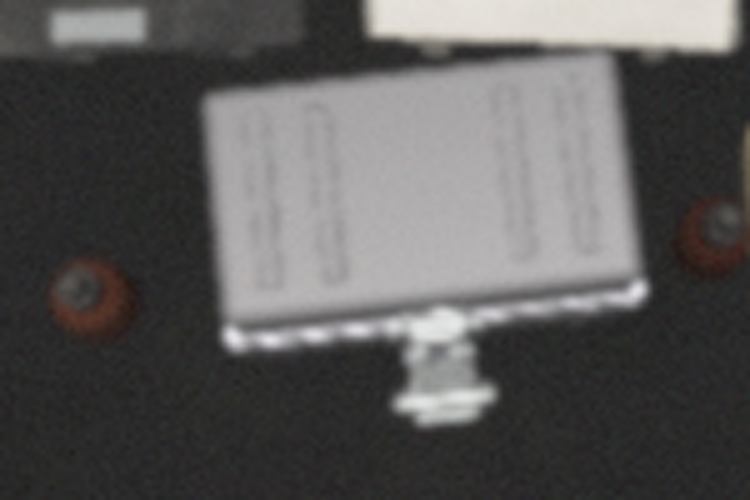

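Run:
```python
from h import *
s=load("side0");t=load("top0")
X=cloud(t); R=X[180:250,220:330].reshape(-1,3)
top=R[(R[:,2]>0.132)&(R[:,2]<0.155)&(R[:,0]>0.47)]
r=cv2.minAreaRect((top[:,:2]*1000).astype(np.float32));print("top lid rect",r,cv2.boxPoints(r))
# lid plane
A=np.c_[top,np.ones(len(top))];c=np.linalg.lstsq(A[:,[0,1,3]],top[:,2],rcond=None)[0];print("plane",c)
print("rim by tri? latch cloud")
for v in range(228,256):
    print(v,[tuple((X[v,u]*1000).round().astype(int)) for u in range(268,292,3)])
# side: right lid face edges
Y=cloud(s)
for v in range(200,242,2):
    print(v,[tuple((Y[v,u]*1000).round().astype(int)) for u in range(244,272,3)])
```

```text
top lid rect ((563.471923828125, -34.56837463378906), (114.54708862304688, 199.86370849609375), 5.6046528816223145) [[ 496.71246    59.292202]
 [ 516.2319   -139.61604 ]
 [ 630.2314   -128.42896 ]
 [ 610.712      70.479294]]
plane [-0.04232191 -0.0039426   0.16353488]
rim by tri? latch cloud
228 [(np.int64(512), np.int64(-20), np.int64(143)), (np.int64(512), np.int64(-27), np.int64(145)), (np.int64(512), np.int64(-34), np.int64(141)), (np.int64(512), np.int64(-41), np.int64(145)), (np.int64(512), np.int64(-48), np.int64(143)), (np.int64(512), np.int64(-55), np.int64(142)), (np.int64(512), np.int64(-62), np.int64(142)), (np.int64(512), np.int64(-69), np.int64(138))]
229 [(np.int64(510), np.int64(-20), np.int64(140)), (np.int64(510), np.int64(-27), np.int64(142)), (np.int64(510), np.int64(-34), np.int64(140)), (np.int64(510), np.int64(-41), np.int64(138)), (np.int64(510), np.int64(-48), np.int64(140)), (np.int64(510), np.int64(-55), np.int64(138)), (np.int64(511), np.int64(-62), np.int64(133)), (np.int64(510), np.int64(-69), np.int64(136))]
230 [(np.int64(508), np.int64(-20), np.int64(
[... 18696 characters left out ...]
 np.int64(27)), (np.int64(484), np.int64(-35), np.int64(2)), (np.int64(492), np.int64(-37), np.int64(1)), (np.int64(500), np.int64(-40), np.int64(1)), (np.int64(508), np.int64(-42), np.int64(0)), (np.int64(508), np.int64(-75), np.int64(30))]
240 [(np.int64(442), np.int64(-29), np.int64(1)), (np.int64(450), np.int64(-30), np.int64(-1)), (np.int64(459), np.int64(-31), np.int64(-3)), (np.int64(466), np.int64(-37), np.int64(1)), (np.int64(474), np.int64(-39), np.int64(0)), (np.int64(482), np.int64(-42), np.int64(1)), (np.int64(490), np.int64(-44), np.int64(0)), (np.int64(498), np.int64(-46), np.int64(0)), (np.int64(506), np.int64(-46), np.int64(-2)), (np.int64(509), np.int64(-73), np.int64(21))]
```

```bash
cat >> h.py <<'E'
from scipy.spatial.transform import Rotation as Ro
import json,os
if os.path.exists("case.json"):
    _c=json.load(open("case.json")); O=np.array(_c["o"]); YAW=_c["yaw"]
    C,S=np.cos(YAW),np.sin(YAW); RC=np.array([[C,-S,0],[S,C,0],[0,0,1]])
def W(x,y,z): return O+RC@(np.array([x,y,z])/1000)
def L(p): return RC.T@(np.asarray(p)-O)*1000
def ori(lean,sg=1):
    a=np.radians(lean); tz=RC@np.array([np.sin(a),0,-np.cos(a)]); tx=RC@np.array([0,sg,0.]); ty=np.cross(tz,tx)
    return Ro.from_matrix(np.stack([tx,ty,tz],1)).as_euler("xyz"), tz
E
python3 - <<'E'
from h import *
s=load("side0")
Y=cloud(s)[195:262,235:285].reshape(-1,3); Y=Y[np.isfinite(Y).all(1)]
yaw=0.0978
c,si=np.cos(yaw),np.sin(yaw)
o=np.array([.5045,-.040,0])
for it in range(4):
    d=(Y-o); lx=c*d[:,0]+si*d[:,1]; ly=-si*d[:,0]+c*d[:,1]
    m=(abs(lx)<.006)&(abs(ly)<.095)&(abs(ly)>.035)&(Y[:,2]>.01)&(Y[:,2]<.072)
    k=np.polyfit(ly[m],lx[m],1); print(m.sum(),k,np.std(lx[m]))
    yaw-=k[0]; o=o+k[1]*np.array([c,si,0]); c,si=np.cos(yaw),np.sin(yaw)
print(yaw,o)
d=(Y-o); lx=c*d[:,0]+si*d[:,1]
m=(abs(lx)<.015)&(Y[:,2]>.115)&(Y[:,2]<.13);print("lid front local x",np.median(lx[m]))
# bar, top cam
t=load("top0");X=cloud(t)[244:256,262:296].reshape(-1,3)
b=X[(X[:,2]>.121)&(X[:,2]<.135)];d=b-o;print("bar loc",len(b),np.median(c*d[:,0]+si*d[:,1]),(-si*d[:,0]+c*d[:,1]).min(),(-si*d[:,0]+c*d[:,1]).max(),np.median(b[:,2]))
b=X[(X[:,2]>.100)&(X[:,2]<.116)];d=b-o;print("lever loc",len(b),np.median(c*d[:,0]+si*d[:,1]),(-si*d[:,0]+c*d[:,1]).min(),(-si*d[:,0]+c*d[:,1]).max(),np.median(b[:,2]))
X=cloud(t)[228:240,262:296].reshape(-1,3);d=X-o;lx=c*d[:,0]+si*d[:,1];ly=-si*d[:,0]+c*d[:,1]
m=(abs(ly)<.016)&(X[:,2]>.105)&(X[:,2]<.121)&(lx<-.002);print("keeper",m.sum(),lx[m].min(),lx[m].max(),ly[m].mean(),np.percentile(X[m][:,2],[10,50,90]))
E
```

```text
205 [-0.00130903  0.00013108] 0.001168540733602656
205 [-3.95223626e-07 -7.20291723e-09] 0.00116524399901073
205 [-1.19552434e-10 -2.17467416e-12] 0.0011652439987097838
205 [-3.61569750e-14 -6.13893934e-16] 0.0011652439987097838
0.09910942042367211 [ 0.50463045 -0.0399872   0.        ]
lid front local x 0.0025898838559264455
bar loc 66 -0.04221651699392377 -0.022336844592797646 0.02337445903858103 0.12835036713787396
lever loc 34 -0.04809320335050972 -0.014461660842151697 0.012558759551346187 0.10959507515773295
keeper 49 -0.012951558262457755 -0.0021199758066076687 -0.0002751330184967343 [0.10889849 0.11196701 0.11632157]
```

```bash
echo '{"o":[0.5046,-0.0400,0.0],"yaw":0.0991}' > case.json
python3 - <<'E'
from plant import robot
from h import *
for sg in(1,-1):
  for lean in(0,10,20,30):
    q,tz=ori(lean,sg); out=[]
    # tip positions: pre-push high, pre-push, push end, pinch up, mid, press home
    for n,tip in(("hi",(-75,0,220)),("pre",(-72,0,119)),("end",(-19,0,119)),("pinchUp",(-46,0,86)),("mid",(-68,0,43)),("home",(-52,0,24))):
        p=W(*tip)-tz*robot.nose_length
        r=robot.inverse_kinematics(p,q); out.append((n,None if r is None else np.round(r,2).tolist()))
    print(sg,lean,out)
E
```

```text
1 0 [('hi', [-0.48, 0.04, 0.52, 2.08, -0.02, 1.02, 1.72]), ('pre', [-0.37, 0.2, 0.43, 2.19, -0.12, 0.77, 1.81]), ('end', [-0.32, 0.28, 0.38, 2.08, -0.14, 0.8, 1.82]), ('pinchUp', [-0.3, 0.29, 0.36, 2.17, -0.16, 0.71, 1.84]), ('mid', [-0.26, 0.34, 0.32, 2.24, -0.19, 0.58, 1.88]), ('home', [-0.21, 0.4, 0.27, 2.22, -0.2, 0.55, 1.87])]
1 10 [('hi', [-0.62, -0.09, 0.62, 2.2, 0.04, 0.84, 1.65]), ('pre', [-0.49, 0.11, 0.56, 2.31, -0.17, 0.56, 1.87]), ('end', [-0.39, 0.2, 0.46, 2.21, -0.21, 0.59, 1.89]), ('pinchUp', [-0.36, 0.22, 0.43, 2.29, -0.26, 0.49, 1.94]), ('mid', [-0.21, 0.28, 0.27, 2.36, -0.29, 0.35, 1.98]), ('home', [-0.14, 0.34, 0.19, 2.34, -0.28, 0.31, 1.96])]
1 20 [('hi', [-0.79, -0.24, 0.73, 2.31, 0.23, 0.67, 1.47]), ('pre', [-0.58, 0.04, 0.66, 2.44, -0.25, 0.34, 1.97]), ('end', [-0.31, 0.14, 0.37, 2.33, -0.29, 0.36, 1.98]), ('pinchUp', [-0.23, 0.17, 0.3, 2.41, -0.42, 0.25, 2.11]), ('mid', None), ('home', [0.74, 0.43, -0.82, 2.41, 1.33, 0.27, 0.42])]
1 30 [('hi', [-0.7, -0.32, 0.63, 2.42, 0.35, 0.47, 1.36]), ('pre', None), ('end', [1.13, 0.31, -1.2, 2.38, 1.14, 0.25, 0.63]), ('p
[... 476 characters left out ...]
2.33, -0.27, 0.57, -1.15]), ('end', [-0.73, 0.26, 0.88, 2.22, -0.41, 0.62, -1.04]), ('pinchUp', [-0.77, 0.31, 0.94, 2.31, -0.57, 0.55, -0.86]), ('mid', [-0.68, 0.37, 0.85, 2.38, -0.79, 0.45, -0.65]), ('home', [-0.61, 0.43, 0.78, 2.36, -0.88, 0.43, -0.58])]
-1 20 [('hi', [-0.69, -0.22, 0.65, 2.31, 0.17, 0.66, -1.62]), ('pre', [-0.94, 0.04, 1.05, 2.45, -0.31, 0.35, -1.09]), ('end', [-0.64, 0.16, 0.75, 2.34, -0.47, 0.38, -0.98]), ('pinchUp', [-0.41, 0.17, 0.5, 2.41, -0.56, 0.27, -0.88]), ('mid', None), ('home', None)]
-1 30 [('hi', [-0.53, -0.27, 0.51, 2.42, 0.2, 0.44, -1.63]), ('pre', None), ('end', [1.13, 0.31, -1.2, 2.38, 1.14, 0.25, -2.51]), ('pinchUp', None), ('mid', None), ('home', None)]
```

```bash
cat > push.py <<'E'
from plant import robot
from h import *
E
python3 - <<'E'
from plant import robot
from h import *
q,tz=ori(0,1)
robot.goto([0.20,0.42,0.28],[np.pi,0,1.3]);print(robot.sense()["t"])
robot.goto(W(-75,0,220)-tz*robot.nose_length,q)
robot.grip(0.0,20)
s=robot.sense();print(s["t"],L(s["tcp_pos"]),s["tcp_rot"],q,s["wrist_force"],s["opening"])
robot.move_straight(W(-72,0,119.5)-tz*robot.nose_length,vel=.1)
s=robot.sense();print(s["t"],L(s["tcp_pos"]),s["wrist_force"],s["opening"])
for n in("side","top"):
    f=robot.grab_frame(n);np.savez(f"pics/{n}1.npz",**f)
    crop(f,*((215,140,315,240,6) if n=="side" else (230,190,330,270,6)),f"pics/{n}1c.png")
E
```

```text
0.9833
3.6417 [-7.50257252e+01 -2.60508699e-02  2.31003832e+02] [-3.14157656e+00 -4.38198879e-05  1.66974258e+00] [3.14159265 0.         1.66989633] [ 0.80650967 -0.74845041 -0.41807908] -0.00224035759660671
4.8 [-7.15411182e+01 -1.14064086e-01  1.30967425e+02] [ 0.3364068   0.25967294 -0.05898159] 0.001726752804752309
```

View pics/side1c.png

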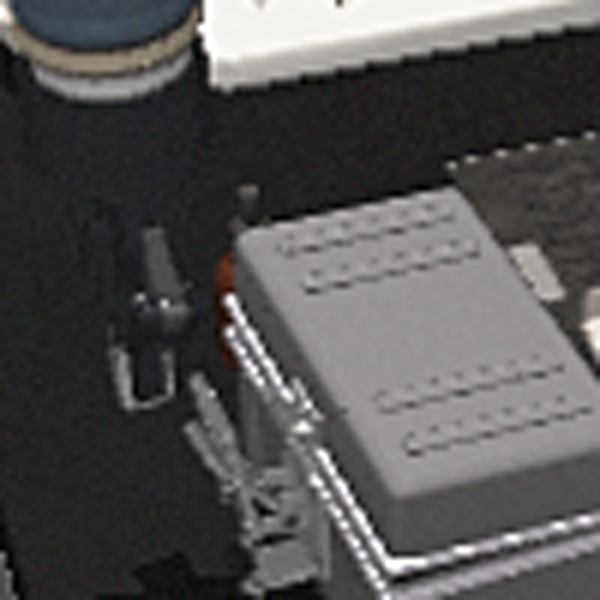

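View pics/top1c.png

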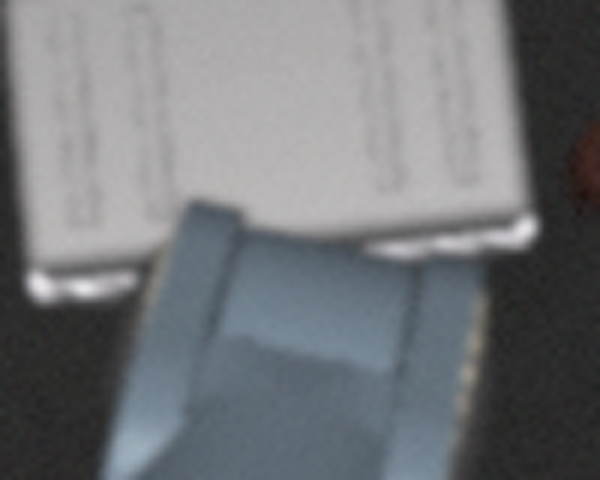

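The side view shows the shut fingertips at crop (145,405), just outside the bar at (205,390). The arm hides the latch in the top view. Next I push the bail in.

Run:
```python
from plant import robot
from h import *
q,tz=ori(0,1)
n=robot.nose_length
r=robot.move_straight(W(-40,0,120.5)-tz*n,vel=.05,contact_N=4);s=robot.sense();print(r,s["t"],L(s["tcp_pos"]),s["wrist_force"])
r=robot.move_straight(W(-12,0,119.5)-tz*n,vel=.025,contact_N=4);s=robot.sense();print(r,s["t"],L(s["tcp_pos"]),s["wrist_force"])
robot.sleep(.3);s=robot.sense();print(L(s["tcp_pos"]),RC.T@s["wrist_force"])
f=robot.grab_frame("side");np.savez("pics/side2.npz",**f);crop(f,215,140,315,240,6,"pics/side2c.png")
```

```text
False 5.6917 [-4.03413479e+01 -7.76831027e-02  1.31309813e+02] [-0.51294663 -1.45006298 -0.49710944]
False 6.9583 [-1.21665958e+01  6.91494316e-04  1.30486433e+02] [-0.33533048  1.19589236 -0.23176045]
[-1.20358667e+01  2.13466518e-02  1.30527260e+02] [-0.51363999  0.46785576 -0.6842894 ]
```

View pics/side2c.png

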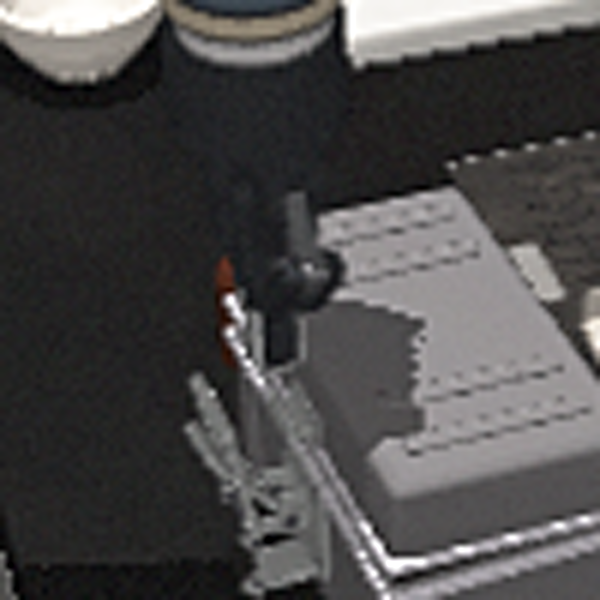

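Run:
```python
from h import *
f=load("side2")
for P in((-12,0,119.5),(-12,0,130.5),(-12,0,150),(-42,0,125),(-42,24,125),(-42,-24,125),(-6,0,114),(-6,24,118)):
    print(P,((proj(f,W(*P))[0]-[215,140])*6).round())
X=cloud(f)
for v in range(190,206,2): print(v,[(L(X[v,u]).round().astype(int)).tolist() for u in range(252,272,2)])
```

```text
(-12, 0, 119.5) [274. 397.]
(-12, 0, 130.5) [273. 378.]
(-12, 0, 150) [271. 343.]
(-42, 0, 125) [209. 405.]
(-42, 24, 125) [190. 373.]
(-42, -24, 125) [227. 438.]
(-6, 0, 114) [287. 403.]
(-6, 24, 118) [268. 365.]
190 [[20, 169, 43], [2, 92, 103], [-26, -14, 188], [-23, -21, 192], [-24, -39, 205], [-23, -51, 213], [-17, -48, 209], [-10, -44, 204], [-5, -43, 202], [27, 30, 140]]
192 [[18, 165, 39], [0, 88, 100], [-23, -4, 173], [-24, -23, 187], [-23, -35, 196], [-18, -35, 194], [-11, -31, 189], [14, 26, 140], [19, 25, 139], [25, 25, 137]]
194 [[18, 168, 29], [2, 97, 85], [-23, -1, 165], [-21, -12, 172], [-17, -15, 173], [-11, -14, 170], [-5, -11, 166], [11, 18, 140], [14, 12, 144], [21, 14, 140]]
196 [[19, 173, 18], [-2, 85, 88], [-22, 2, 156], [-20, -8, 162], [-17, -16, 167], [-11, -12, 162], [-6, -13, 162], [7, 8, 141], [13, 8, 140], [18, 7, 139]]
198 [[19, 174, 9], [-2, 87, 80], [-23, 0, 151], [-21, -11, 158], [-17, -15, 160], [-11, -12, 156], [-6, -14, 155], [6, 4, 138], [11, 4, 137], [15, -1, 140]]
200 [[19, 175, 0], [22, 163, 9], [-1, 72, 83], [-20, -7, 148], [-17, -13, 152], [-13, -16, 153], [-4, -7, 143], [3, -3, 138], [7, -6, 139], [11, -10, 140]]
202 [[16, 165, 1], [21, 163, 0], [-1, 73, 75], [0, 59, 85], [0, 39, 101], [2, 28, 108], [2, 12, 121], [2, -3, 131], [6, -8, 134], [7, -22, 144]]
204 [[12, 156, 1], [18, 154, 1], [-2, 71, 70], [0, 58, 79], [3, 51, 84], [1, 28, 101], [0, 8, 117], [2, -4, 125], [2, -19, 137], [6, -22, 138]]
```

Run:
```python
from h import *
f=load("side1");X=cloud(f)
for v in range(196,212,1): print(v,[(L(X[v,u]).round().astype(int)).tolist() if np.isfinite(X[v,u,0]) else None for u in range(231,248,2)])
f=load("side0");X=cloud(f)
R=X[0:90,110:170].reshape(-1,3);R=R[(R[:,2]>.1)&(abs(R[:,0]-.263)<.15)&(abs(R[:,1]-.62)<.15)];print(np.percentile(R[:,2],[0,1,5,50]))
```

```text
196 [[-34, 221, -1], [-83, 3, 174], [-82, -15, 187], [-83, -38, 205], [-82, -52, 215], [-75, -45, 207], [-69, -43, 204], [-63, -39, 199], [11, 199, 1]]
197 [[-35, 218, -2], [-84, -1, 174], [-86, -29, 196], [-83, -38, 201], [-80, -46, 206], [-72, -32, 193], [-67, -33, 193], [-61, -30, 189], [8, 191, 4]]
198 [[-39, 204, 6], [-82, 8, 164], [-80, -7, 174], [-84, -38, 198], [-77, -32, 192], [-73, -35, 193], [-3, 195, 0], [3, 194, -1], [8, 192, -1]]
199 [[-38, 207, -1], [-33, 203, 1], [-80, -6, 171], [-82, -32, 191], [-71, -10, 171], [-68, -17, 175], [-6, 187, 4], [2, 191, -2], [7, 188, -1]]
200 [[-40, 202, 0], [-34, 202, -3], [-81, -6, 168], [-78, -13, 172], [-72, -10, 167], [-68, -15, 170], [-60, -5, 160], [-1, 182, 2], [5, 182, 0]]
201 [[-41, 197, 0], [-35, 196, -2], [-81, -4, 163], [-79, -16, 171], [-73, -15, 168], [-67, -12, 165], [-61, -7, 158], [-2, 180, -1], [3, 175, 2]]
202 [[-42, 197, -4], [-37, 191, -1], [-81, -5, 160], [-79, -16, 168], [-73, -15, 165], [-69, -17, 165], [-61, -7, 155], [-4, 173, 1], [-41, 24, 126]]
203 [[-45, 186, 1], [-40, 180, 4], [-81, -4, 157], [-78, -10, 16
[... 590 characters left out ...]
, 144], [-72, -5, 141], [-23, 156, 1], [-18, 150, 4], [-11, 153, -1], [-6, 151, -1]]
208 [[-51, 167, -2], [-46, 162, 1], [-40, 163, -3], [-35, 159, -1], [-29, 156, -1], [-23, 156, -2], [-18, 151, -1], [-14, 145, 2], [-8, 145, 0]]
209 [[-52, 163, -3], [-47, 159, -1], [-42, 156, -1], [-35, 161, -7], None, [-25, 151, -2], [-20, 145, 1], [-13, 148, -4], [-8, 145, -3]]
210 [[-54, 157, -1], [-50, 151, 2], [-43, 155, -3], [-38, 149, 0], [-32, 147, 0], [-27, 144, 0], [-21, 144, -2], [-16, 139, 0], [-48, 7, 113]]
211 [[-56, 152, -1], [-50, 151, -1], [-45, 145, 2], [-39, 146, -1], [-33, 145, -2], [-30, 136, 3], [-23, 138, -1], [-18, 132, 3], [-48, 8, 109]]
[0.2415169  0.24753719 0.26583222 0.3982702 ]
```

The side view shows the fingers reached the lid front without touching the bar, which is still at crop (205,390). Depth puts the fingertip near z=146 mm, where I expected 119.5, so the tips sit about 25 mm short of the reported TCP + nose. I'll check this by touching the lid top lightly.

Run:
```python
from plant import robot
from h import *
q,tz=ori(0,1)
robot.move_straight(W(-14,0,160),vel=.1)
robot.move_straight(W(18,0,160),vel=.1)
s=robot.sense();print(s["t"],L(s["tcp_pos"]),s["wrist_force"])
r=robot.move_straight(W(18,0,112),vel=.025,contact_N=3);s=robot.sense();print(r,s["t"],L(s["tcp_pos"]),s["wrist_force"])
X=cloud(load("top0"));d=np.array([L(p) for p in X[215:232,265:293].reshape(-1,3)])
m=(abs(d[:,0]-18)<6);print(np.median(d[m][:,2]))
robot.move_straight(W(18,0,160),vel=.1)
```

```text
8.2167 [ 1.74277415e+01 -9.83885996e-02  1.59315039e+02] [-0.48911332 -0.60353596  0.49848916]
True 9.4083 [1.75944264e+01 4.14425589e-02 1.29178824e+02] [-0.25591056 -0.51878196  5.1062977 ]
141.84732803094187
```

The touch confirms the mismatch. Lid top is about 141 mm at TCP z=129 mm, so the tips are about 12 mm behind the reported TCP rather than 11 mm ahead. I'll use the measured value and repeat the push.

```bash
sed -i '1i NOSE=-0.012' h.py
python3 - <<'E'
from plant import robot
from h import *
q,tz=ori(0,1)
T=lambda x,z,y=0: W(x,y,z)-tz*NOSE
robot.move_straight(T(-74,172),vel=.15)
robot.move_straight(T(-74,120),vel=.1)
s=robot.sense();f0=RC.T@s["wrist_force"];print(s["t"],L(s["tcp_pos"]),f0)
r=robot.move_straight(T(-38,120),vel=.05,contact_N=5);s=robot.sense();print(r,s["t"],L(s["tcp_pos"]),RC.T@s["wrist_force"])
f=robot.grab_frame("side");np.savez("pics/side3.npz",**f);crop(f,215,140,315,240,6,"pics/side3c.png")
E
```

```text
11.3 [-73.52882848  -0.28390675 108.13916458] [-0.03965227  0.34233605  0.48358507]
False 12.1667 [-3.82709690e+01 -7.70811388e-02  1.07879367e+02] [ 0.17943517 -0.72410502  0.72644088]
```

View pics/side3c.png

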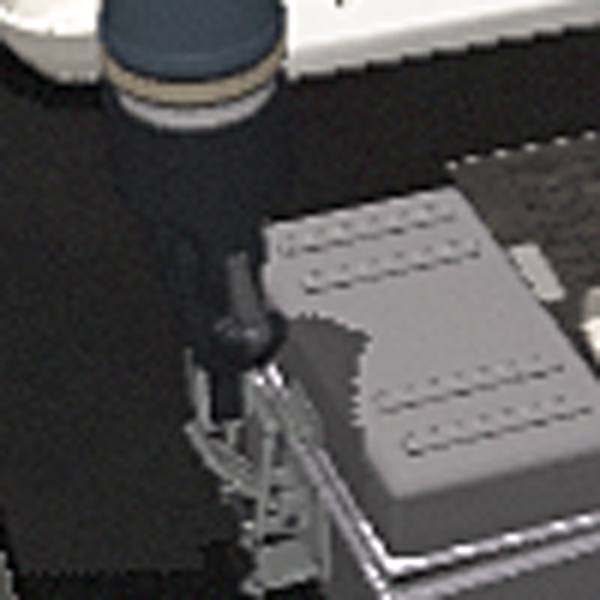

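The bail is now moving in, with its leg at crop (262,430) leaning toward the lid. I continue to the lid face.

Run:
```python
from plant import robot
from h import *
q,tz=ori(0,1)
T=lambda x,z,y=0: W(x,y,z)-tz*NOSE
r=robot.move_straight(T(-12,120),vel=.025,contact_N=4);s=robot.sense();print(r,s["t"],L(s["tcp_pos"]),RC.T@s["wrist_force"])
robot.sleep(.25)
s=robot.sense();print(s["t"],L(s["tcp_pos"]),RC.T@s["wrist_force"])
robot.move_straight(T(-70,122),vel=.15)
for n in("side","top"):
    f=robot.grab_frame(n);np.savez(f"pics/{n}4.npz",**f)
    if n=="side":crop(f,215,140,315,240,6,"pics/side4c.png")
print(robot.sense()["t"])
```

```text
True 13.1167 [-1.46482722e+01 -5.84936596e-02  1.07837609e+02] [-1.10455041 -0.01371785  4.83186529]
13.3667 [-15.27618079   0.12409852 107.37097035] [ 0.43511468 -0.59368532  3.03167805]
13.9833
```

View pics/side4c.png

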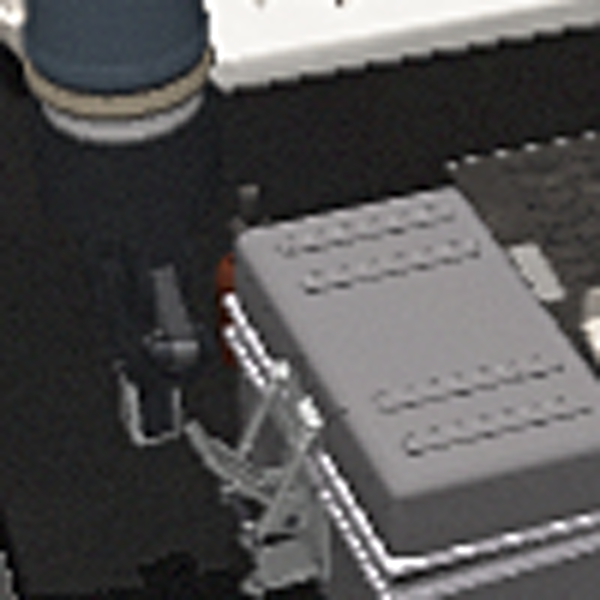

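Run:
```python
from h import *
f=load("side4")
for x in(-4,-9,-14,-20):
  for y in(24,-24): print(x,y,((proj(f,W(x,y,120))[0]-[215,140])*6).round())
X=cloud(f)
for v in range(200,213,1): print(v,[(L(X[v,u]).round().astype(int)).tolist() for u in range(257,273,2)])
X=cloud(load("top4"));d=np.array([L(p) for p in X[225:262,255:300].reshape(-1,3)])
m=(abs(d[:,1])<27)&(d[:,0]<0)&(d[:,0]>-60)&(d[:,2]>100);print(len(d[m]),d[m][::6].round())
```

```text
-4 24 [272. 360.]
-4 -24 [311. 424.]
-9 24 [261. 363.]
-9 -24 [300. 427.]
-14 24 [251. 366.]
-14 -24 [289. 430.]
-20 24 [238. 369.]
-20 -24 [276. 434.]
200 [[3, 73, 81], [1, 52, 97], [-3, 22, 121], [2, 21, 121], [4, 8, 130], [4, -7, 140], [9, -8, 140], [13, -12, 141]]
201 [[1, 68, 82], [-1, 44, 101], [-3, 22, 118], [3, 21, 116], [3, 6, 128], [5, -3, 134], [8, -12, 139], [11, -18, 143]]
202 [[1, 70, 77], [4, 60, 84], [-5, 17, 118], [-1, 13, 120], [2, 4, 126], [3, -9, 136], [7, -15, 139], [9, -24, 145]]
203 [[0, 66, 77], [0, 51, 88], [-5, 16, 116], [-2, 8, 121], [2, 5, 122], [4, -7, 131], [5, -20, 140], [10, -19, 138]]
204 [[-1, 66, 73], [1, 54, 82], [-5, 16, 113], [-2, 8, 118], [1, 1, 122], [1, -14, 133], [4, -20, 137], [8, -26, 140]]
205 [[0, 68, 68], [-10, 20, 107], [4, 46, 83], [-5, 2, 120], [-1, -4, 123], [3, -9, 126], [2, -25, 138], [6, -31, 141]]
206 [[-1, 65, 67], [-9, 23, 101], [-10, 3, 117], [-6, -1, 119], [-3, -9, 124], [3, -8, 121], [4, -21, 131], [6, -29, 136]]
207 [[0, 69, 60], [-12, 16, 104], [-12, -2, 118], [-5, 2, 113], [-3, -9, 120], [4, -5, 115], [4, -21, 128], [3, -
[... 1794 characters left out ...]
-49. -11. 462.]
 [-50. -21. 460.]
 [-48.  23. 479.]
 [-48.  14. 465.]
 [-49.   5. 465.]
 [-50.  -4. 465.]
 [-51. -14. 461.]
 [-52. -24. 457.]
 [-50.  22. 481.]
 [-50.  13. 467.]
 [-51.   4. 465.]
 [-52.  -6. 464.]
 [-53. -15. 462.]
 [-54. -25. 462.]
 [-52.  21. 480.]
 [-52.  12. 468.]
 [-53.   2. 467.]
 [-54.  -7. 466.]
 [-55. -17. 464.]
 [-56. -26. 463.]
 [-53.  19. 477.]
 [-53.  10. 466.]
 [-55.   1. 466.]
 [-55.  -9. 464.]
 [-57. -18. 465.]
 [-55.  27. 486.]
 [-56.  18. 481.]
 [-57.   9. 481.]
 [-56.  -1. 464.]
 [-57. -10. 466.]
 [-58. -20. 464.]
 [-57.  24. 487.]
 [-57.  15. 481.]
 [-58.   6. 480.]
 [-58.  -4. 466.]
 [-59. -13. 467.]
 [-58.  24. 485.]
 [-59.  15. 483.]
 [-60.   6. 480.]]
```

The bar now lies behind the lip at local x≈-4, z≈120, against the lid face. Its ends are at crop (280,372) and (322,418). Now I pinch the lever blade by its side edges.

Run:
```python
from plant import robot
from h import *
for lean in(8,10,12,14):
    q,tz=ori(lean,1); out=[]
    for th in(53,30,10,0,-10,-20,-30,-40,-45):
        a=np.radians(th);p=W(-14-54*np.cos(a),0,62+54*np.sin(a))+tz*.014-tz*NOSE
        out.append(robot.inverse_kinematics(p,q) is not None)
    print(lean,out)
q,tz=ori(10,1)
g=lambda th,ov=.014: W(-14-54*np.cos(np.radians(th)),0,62+54*np.sin(np.radians(th)))+tz*ov-tz*NOSE
robot.grip(0.62,30)
robot.move_straight(g(53)-tz*.035,vel=.1,attitude=q)
r=robot.move_straight(g(53),vel=.06,contact_N=5)
s=robot.sense();print(r,s["t"],L(s["tcp_pos"]),RC.T@s["wrist_force"],s["opening"])
f=robot.grab_frame("side");np.savez("pics/side5.npz",**f);crop(f,215,140,315,240,6,"pics/side5c.png")
```

```text
8 [True, True, True, True, True, True, True, True, True]
10 [True, True, True, True, True, True, True, True, True]
12 [True, True, True, True, True, True, True, True, True]
14 [True, True, True, True, True, True, True, True, True]
False 15.6417 [-41.78597493  -0.1680606   79.56870283] [-0.34160867  0.51431727  0.54395325] 0.6172418979969501
```

View pics/side5c.png

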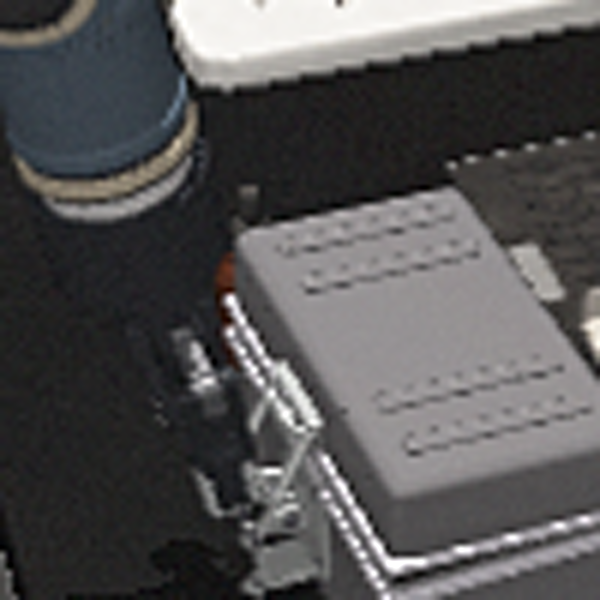

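The fingers straddle the blade, with the near fingertip around crop (230,510) and clear of the bail leg at (290,460). I grip now and start the arc, watching the forces.

Run:
```python
from plant import robot
from h import *
q,tz=ori(10,1)
g=lambda th,ov=.014: W(-14-54*np.cos(np.radians(th)),0,62+54*np.sin(np.radians(th)))+tz*ov-tz*NOSE
robot.grip(0.0,40)
s=robot.sense();print("opening",s["opening"],s["t"],RC.T@s["wrist_force"])
if s["opening"]>0.2:
  for th in(45,36,27,18,9,0):
    robot.move_straight(g(th),vel=.04)
    s=robot.sense();print(th,round(s["t"],2),L(s["tcp_pos"]).round(1),(RC.T@s["wrist_force"]).round(1),round(s["opening"],3))
    if np.linalg.norm(s["wrist_force"])>35: break
f=robot.grab_frame("side");np.savez("pics/side6.npz",**f);crop(f,215,140,315,240,6,"pics/side6c.png")
```

```text
opening 0.3292830426499419 16.0417 [-2.05295099  2.02595698  5.51265813]
45 16.38 [-47.6   0.6  75. ] [-2.   2.7  5.1] 0.328
36 16.74 [-52.3   0.5  68.9] [-1.8  1.8  4.9] 0.331
27 17.1 [-56.4   0.5  61.7] [1.3 2.8 4.7] 0.329
18 17.46 [-59.8   0.5  53.6] [1.4 3.7 3.7] 0.326
9 17.82 [-62.2   0.5  45.2] [0.6 2.5 5. ] 0.329
0 18.18 [-63.2   0.5  36.8] [-0.8  3.3 10.9] 0.333
```

View pics/side6c.png

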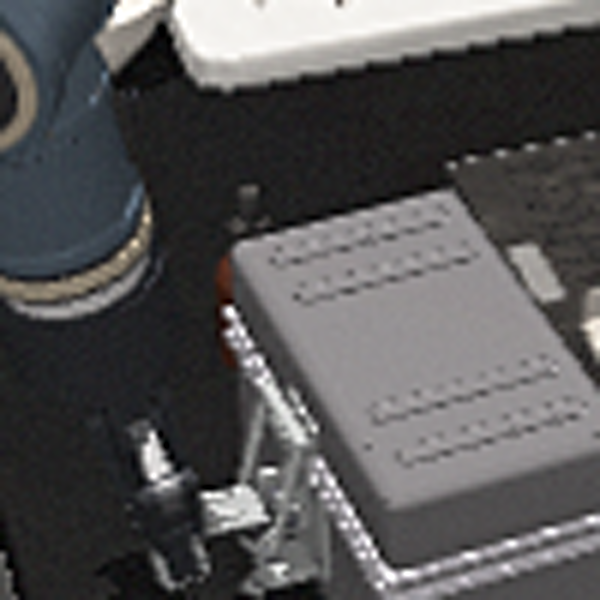

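The blade is horizontal at crop (235,505), the bar has dropped into the keeper at (285,415), and the lid is coming down. I continue toward home in small steps.

Run:
```python
from plant import robot
from h import *
q,tz=ori(10,1)
g=lambda th,ov=.014: W(-14-54*np.cos(np.radians(th)),0,62+54*np.sin(np.radians(th)))+tz*ov-tz*NOSE
for th in(-6,-12,-18,-24,-28,-31,-33):
    robot.move_straight(g(th),vel=.03)
    s=robot.sense();F=RC.T@s["wrist_force"];a=np.radians(th)
    print(th,round(s["t"],2),L(s["tcp_pos"]).round(1),F.round(1),"tang",round(-F@np.array([-np.sin(a),0,-np.cos(a)]),1),round(s["opening"],3))
    if np.linalg.norm(F)>35: break
f=robot.grab_frame("side");np.savez("pics/side7.npz",**f);crop(f,215,140,315,240,6,"pics/side7c.png")
```

```text
-6 18.57 [-63.2   0.5  31.2] [-2.3  3.4 12.1] tang 12.2 0.328
-12 18.91 [-62.8   0.6  25.5] [-3.9  4.3 13.1] tang 13.6 0.325
-18 19.25 [-62.2   0.6  19.5] [-3.3  2.7  7. ] tang 7.7 0.328
-24 19.59 [-60.8   0.6  13.7] [-3.2  3.4  1.5] tang 2.7 0.329
-28 19.87 [-59.7   0.6  10.1] [-4.3  2.2  0.4] tang 2.4 0.327
-31 20.12 [-58.6   0.6   7.6] [-4.9  2.2  0.3] tang 2.8 0.328
-33 20.37 [-57.9   0.5   5.9] [-4.2  1.5  1.1] tang 3.2 0.326
```

View pics/side7c.png

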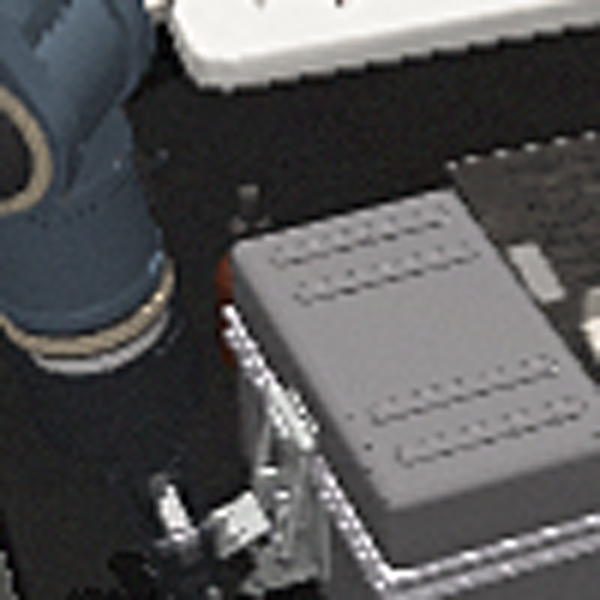

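The lid is down and the load has eased past centre. The blade is at crop (243,520), sloping down. I release, back away along the tool axis and look.

Run:
```python
from plant import robot
from h import *
q,tz=ori(10,1)
g=lambda th,ov=.014: W(-14-54*np.cos(np.radians(th)),0,62+54*np.sin(np.radians(th)))+tz*ov-tz*NOSE
robot.grip(0.62)
s=robot.sense();print(s["t"],L(s["tcp_pos"]).round(1),(RC.T@s["wrist_force"]).round(1))
robot.move_straight(g(-33)-tz*.055+RC@np.array([-.02,0,0]),vel=.12)
robot.grip(0.0,40)
s=robot.sense();print(s["t"],L(s["tcp_pos"]).round(1),(RC.T@s["wrist_force"]).round(1),s["opening"])
f=robot.grab_frame("side");np.savez("pics/side8.npz",**f);crop(f,215,140,315,240,6,"pics/side8c.png")
X=cloud(f);d=np.array([L(p) for p in X[205:240,240:270].reshape(-1,3)])
m=(abs(d[:,1])<11)&(d[:,0]<-36)&(d[:,2]<55)&(d[:,2]>15)&(d[:,0]>-58);print(m.sum());k=np.polyfit(d[m][:,0],d[m][:,2],1);print(k,np.degrees(np.arctan(k[0])),d[m].min(0),d[m].max(0),"z at -50",np.polyval(k,-50))
```

```text
20.775 [-54.1  -0.5   7.2] [ 0.5 -0.2  0.4]
21.9917 [-84.4  -0.1  61. ] [-0.6  0.3  0.4] -0.0021087710348731523
45
[-0.41282367 28.96876142] -22.43199378562318 [-57.84556021 -10.05030215  27.87628336] [-36.23985332  10.67305424  54.90391305] z at -50 49.609944784987405
```

View pics/side8c.png

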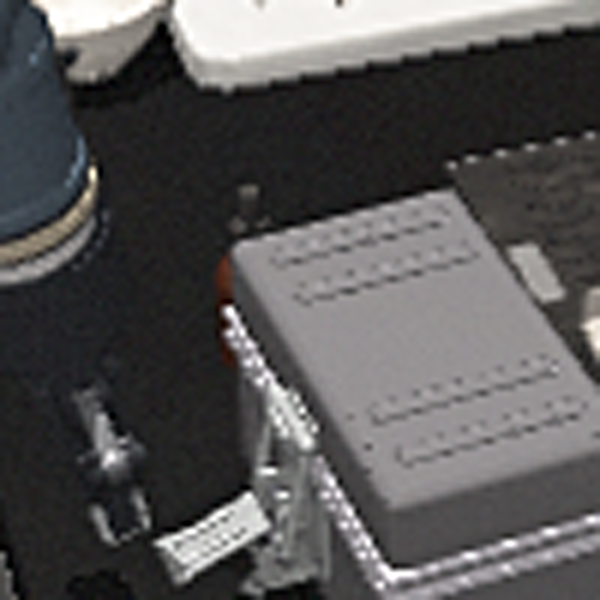

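Run:
```python
from h import *
f=load("side8");X=cloud(f)
P=[]
for (u,v) in [(x,y) for x in range(241,262) for y in range(220,238)]:
    c=f["image"][v,u].mean(); p=L(X[v,u])
    if c>130 and abs(p[1])<16 and p[2]>12: P.append(p)
P=np.array(P);print(len(P),P.min(0).round(),P.max(0).round())
m=np.ones(len(P),bool)
for _ in range(5):
    k=np.polyfit(P[m][:,0],P[m][:,2],1);r=abs(np.polyval(k,P[:,0])-P[:,2]);m=r<3
print(m.sum(),k,np.degrees(np.arctan(k[0])),"edge x",np.percentile(P[m][:,0],[2,98]),np.percentile(P[m][:,2],[2,98]))
```

```text
119 [-69. -15.  23.] [-16.  16.  71.]
94 [ 0.35424087 68.6484158 ] 19.506226309896523 edge x [-66.51052694 -23.96693142] [44.55298203 61.92596831]
```

The fit shows the lever standing at about -19.5°, not -33°, so it slipped or sprang back when I let go. I'll close it with the shut fingertips on the blade's face, in small steps along the arc, stopping on the measured tangential force.

```bash
cat > press.py <<'E'
from plant import robot
from h import *
LEAN=12
q,tz=ori(LEAN,1); a=np.radians(LEAN)
def tcp(th,r=54,half=10):
    t=np.radians(th)
    x=-14-r*np.cos(t)+2.5*np.sin(t)-half*np.cos(a); z=62+r*np.sin(t)+2.5*np.cos(t)-half*np.sin(a)
    return W(x,0,z)-tz*NOSE
def read(th,f0,n=4):
    F=[]
    for _ in range(n):
        F.append(RC.T@robot.sense()["wrist_force"]-f0); robot.sleep(.01)
    F=np.mean(F,0);t=np.radians(th); return F,-F@np.array([-np.sin(t),0,-np.cos(t)])
E
python3 - <<'E'
from press import *
robot.move_straight(tcp(-5),vel=.08,attitude=q,contact_N=6)
robot.sleep(.2)
f0=np.mean([(robot.sleep(.02),RC.T@robot.sense()["wrist_force"])[1] for _ in range(6)],0);print("f0",f0.round(2),robot.sense()["t"])
np.save("f0.npy",f0)
th=-5
while th>-34:
    th-=2; robot.move_straight(tcp(th),vel=.03)
    F,t=read(th,f0); s=robot.sense();print(th,round(s["t"],2),L(s["tcp_pos"]-tcp(th)+O).round(1),F.round(1),round(t,1))
    if t>17: break
f=robot.grab_frame("side");np.savez("pics/side9.npz",**f);crop(f,215,140,315,240,6,"pics/side9c.png")
E
```

```text
f0 [ 0.14 -0.27  0.22] 22.7083
-7 22.99 [-0.  0. -0.] [-0.1  0.6 -0.8] -0.7
-9 23.27 [-0.1 -0.  -0.1] [-0.1  0.1 -0.3] -0.3
-11 23.56 [-0.1 -0.  -0.1] [-0.1  0.4 -0.2] -0.2
-13 23.84 [-0.  -0.  -0.1] [-0.1  0.  -0. ] -0.0
-15 24.12 [-0.  -0.  -0.1] [-0.3  0.3 -0.2] -0.2
-17 24.41 [-0.   0.  -0.1] [-0.4  0.4  0.1] 0.2
-19 24.69 [ 0.1 -0.1  0. ] [0.1 0.2 0.5] 0.4
-21 24.98 [ 0.1 -0.   0. ] [-0.1  0.2  0.5] 0.5
-23 25.26 [ 0.1 -0.  -0. ] [0.2 0.6 1.2] 1.0
-25 25.54 [-0.   0.  -0.1] [ 0.2 -0.2  0.4] 0.2
-27 25.82 [-0.2  0.1 -0.2] [ 0.   0.3 -0. ] -0.0
-29 26.11 [-0.2  0.1 -0.2] [-0.   0.5 -0.5] -0.4
-31 26.39 [-0.1  0.1 -0.1] [-0.8  0.1 -0.1] 0.3
-33 26.68 [-0.   0.  -0.1] [-0.6  0.  -0.5] -0.1
-35 26.96 [ 0.  -0.  -0.1] [-0.3  0.6  0.2] 0.4
```

View pics/side9c.png

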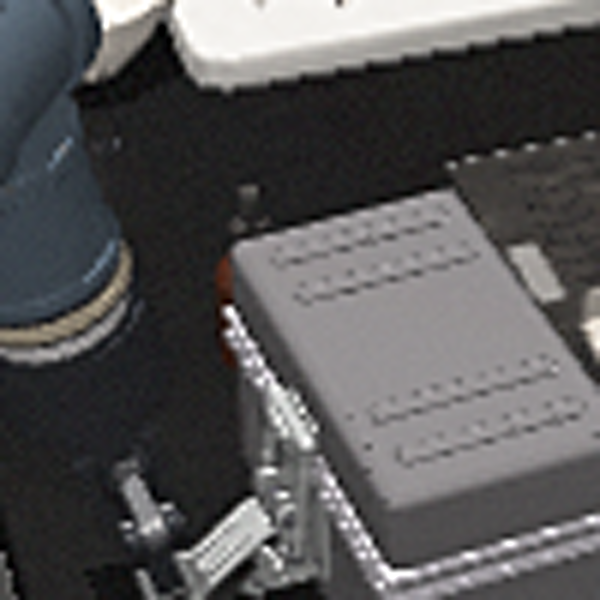

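```bash
cat >> h.py <<'E'
def blade(f):
    X=cloud(f);P=[]
    for u in range(241,262):
        for v in range(218,242):
            p=L(X[v,u]) if np.isfinite(X[v,u,0]) else None
            if p is not None and f["image"][v,u].mean()>120 and abs(p[1])<14 and 8<p[2]<70 and p[0]<-28: P.append(p)
    P=np.array(P)
    rng=np.random.default_rng(0);best=None
    for _ in range(400):
        i,j=rng.choice(len(P),2,replace=False)
        if abs(P[i,0]-P[j,0])<8: continue
        k=(P[j,2]-P[i,2])/(P[j,0]-P[i,0]);m=abs(P[i,2]+k*(P[:,0]-P[i,0])-P[:,2])/np.hypot(1,k)<2
        if best is None or m.sum()>best.sum(): best=m
    k=np.polyfit(P[best][:,0],P[best][:,2],1)
    return len(P),best.sum(),np.degrees(np.arctan(k[0])),P[best].min(0).round(),P[best].max(0).round(), "dist of pivot below face",((np.polyval(k,-14)-62)/np.hypot(1,k[0])).round(1)
E
python3 - <<'E'
from h import *
for n in("side6","side7","side8","side9"): print(n,blade(load(n)))
f=load("side9")
for th in(-20,-28,-35,-40):
  t=np.radians(th);print(th,[((proj(f,W(-14-57*np.cos(t)+2.5*np.sin(t),y,62+57*np.sin(t)+2.5*np.cos(t)))[0]-[215,140])*6).round() for y in(15,-15)])
E
```

```text
side6 (43, np.int64(36), np.float64(-6.84461754729456), array([-50., -14.,  65.]), array([-28.,  12.,  70.]), 'dist of pivot below face', np.float64(2.1))
side7 (40, np.int64(29), np.float64(11.731520291082287), array([-44., -13.,  55.]), array([-28.,  13.,  59.]), 'dist of pivot below face', np.float64(-1.1))
side8 (101, np.int64(60), np.float64(21.524390906438928), array([-67., -13.,  43.]), array([-28.,  12.,  60.]), 'dist of pivot below face', np.float64(2.9))
side9 (80, np.int64(48), np.float64(35.13678189746541), array([-56., -14.,  35.]), array([-28.,  12.,  56.]), 'dist of pivot below face', np.float64(1.6))
-20 [array([154., 537.]), array([175., 578.])]
-28 [array([161., 547.]), array([183., 589.])]
-35 [array([169., 555.]), array([191., 596.])]
-40 [array([175., 559.]), array([197., 601.])]
```

The blade is now at about -35° with almost no force, because the over-centre pull offsets the pivot friction. So stop force is roughly 1.5 × the tangential force at the end, and I aim for about 14 N tangential, stepping finely.

Run:
```python
from press import *
f0=np.load("f0.npy")
th=-35;last=0
while th>-58:
    F,t=read(th,f0,6)
    s=robot.sense();print(round(th,2),round(s["t"],2),F.round(1),round(t,1))
    if t>=13.3: break
    step=0.6 if t<1.5 else (0.4 if t<5 else (0.3 if t<10 else .2))
    if t>1.5 and t-last>3: step=min(step,0.25)
    last=t
    th-=step; robot.move_straight(tcp(th),vel=.02)
robot.sleep(.2);F,t=read(th,f0,6);print("hold",F.round(1),round(t,1),robot.sense()["t"],L(robot.sense()["tcp_pos"]))
json.dump(th,open("th.json","w"))
f=robot.grab_frame("side");np.savez("pics/side10.npz",**f);crop(f,215,140,315,240,6,"pics/side10c.png");print(blade(f))
```

```text
-35 27.06 [-0.7 -0.2 -0.3] 0.2
-35.6 27.36 [-0.7  0.1  0.1] 0.5
-36.2 27.66 [-0.6 -0.1  0.7] 0.9
-36.8 27.96 [-0.7  0.5  0.8] 1.0
-37.4 28.26 [-0.1  0.4  0.4] 0.4
-38.0 28.56 [-0.6  0.5  1. ] 1.1
-38.6 28.86 [-0.2  0.6  0.5] 0.5
-39.2 29.16 [0.  0.2 1.1] 0.8
-39.8 29.46 [-0.   0.4  0.7] 0.6
-40.4 29.76 [-0.5 -0.2  0.9] 1.0
-41.0 30.06 [-0.4 -0.2  0.9] 1.0
-41.6 30.36 [-0.4 -0.2  0.1] 0.4
-42.2 30.66 [-0.2  0.3  1.1] 1.0
-42.8 30.96 [-0.2  0.1  0.3] 0.4
-43.4 31.26 [-0.6  0.2  0.6] 0.9
-44.0 31.56 [-0.5  0.   0.6] 0.8
-44.6 31.86 [-0.7  0.3  0.2] 0.7
-45.2 32.16 [-0.7 -0.1 -0. ] 0.5
-45.8 32.46 [-1.3 -0.   1.8] 2.2
-46.2 32.76 [-2.7 -0.3  4.4] 4.9
-46.6 33.06 [-4.1  0.1  8. ] 8.5
-46.85 33.36 [-5.2  0.4 10. ] 10.6
-47.05 33.66 [-5.9 -0.2 11.8] 12.3
-47.25 33.96 [-6.3  0.4 14. ] 14.2
hold [-6.5  0.4 13.7] 14.1 34.2083 [-6.04041581e+01  3.64124827e-03  1.06051840e+01]
(80, np.int64(55), np.float64(45.098472164415035), array([-54., -14.,  21.]), array([-28.,  13.,  51.]), 'dist of pivot below face', np.float64(1.0))
```

View pics/side10c.png

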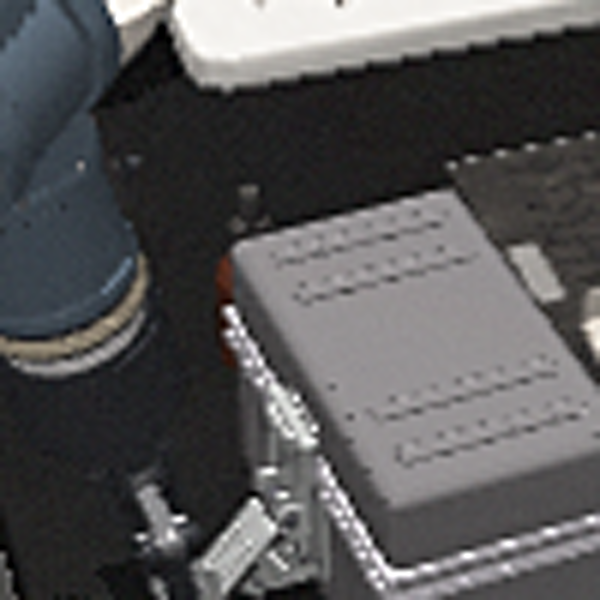

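Home is found: stiff rise from about -45.6° and the blade measured at 45°. I add one small increment for margin, which should put roughly 20–24 N on the roller, then let go and check.

Run:
```python
from press import *
f0=np.load("f0.npy");th=json.load(open("th.json"))-.15
robot.move_straight(tcp(th),vel=.02);robot.sleep(.3);F,t=read(th,f0,6);print("hold",F.round(1),round(t,1))
robot.move_straight(tcp(th+2)-tz*.01,vel=.03)
robot.move_straight(tcp(th)-tz*.10+RC@np.array([-.025,0,0]),vel=.15)
robot.sleep(.2)
s=robot.sense();print(s["t"],L(s["tcp_pos"]).round(1),(RC.T@s["wrist_force"]).round(1))
for n in("side","top"):
    f=robot.grab_frame(n);np.savez(f"pics/{n}11.npz",**f)
    if n=="side":
        crop(f,215,140,315,240,6,"pics/side11c.png");print(blade(f));X=cloud(f)
        d=np.array([L(p) for p in X[180:235,245:300].reshape(-1,3)]);m=(d[:,2]>125)&(d[:,0]>8)&(d[:,0]<100)&(abs(d[:,1])<90)
        k=np.polyfit(d[m][:,0],d[m][:,2],1);print("lid slope",-k[0],"z front",np.polyval(k,0))
        X=cloud(load("side0"));d=np.array([L(p) for p in X[180:235,245:300].reshape(-1,3)]);m=(d[:,2]>125)&(d[:,0]>8)&(d[:,0]<100)&(abs(d[:,1])<90)
        k=np.polyfit(d[m][:,0],d[m][:,2],1);print("lid slope start",-k[0],"z front",np.polyval(k,0))
```

```text
hold [-7.  -0.  15.4] 15.5
36.3917 [-105.7   -0.2  107.4] [0.3 0.4 0. ]
(88, np.int64(65), np.float64(46.36739165246948), array([-56., -14.,  21.]), array([-28.,  12.,  51.]), 'dist of pivot below face', np.float64(2.4))
lid slope 0.0050200781909502746 z front 136.52233624818024
lid slope start 0.04415742464933577 z front 141.71420996954663
```

View pics/side11c.png

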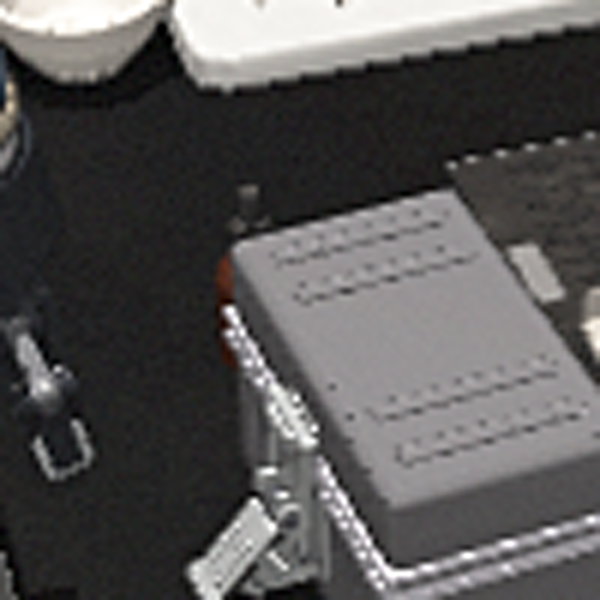

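The lever stays at about 46° down at crop (235,550), the bar lies in the keeper at (290,415), the lid is down (slope 0.044 → 0.005), and the gripper is clear. I hand the job in.

Run:
```python
from h import *
a=cloud(load("side0"));b=cloud(load("side11"))
for n,(r0,r1,c0,c1) in dict(b=(240,275,285,315),stone=(262,318,300,348)).items():
    A=a[r0:r1,c0:c1].reshape(-1,3);B=b[r0:r1,c0:c1].reshape(-1,3)
    print(n,np.nanmedian(np.linalg.norm(A-B,axis=1)))
from plant import robot
robot.close_job();print(robot.sense()["t"])
```

```text
b 0.0024178906398466915
stone 0.0022679190688734124
the job is handed in; nothing more can be done
the job is handed in; nothing more can be done
```

I latched the case and handed the job in at about 36.5 s of the 64 s allowed. I swung the bail over the keeper and drew the lever down by its side edges. Then I pressed it home on the blade's face with the shut fingertips and let go.

**Last checks**
- **Press:** the last reading on the blade was 15.5 N tangential, after a stiff rise from the stop. I estimate that as about 20–24 N on the roller, but I could not measure the roller force directly.
- **Lever:** the blade stands at about 46° down after release.
- **Lid:** its slope went from 0.044 to 0.005 rad in the camera data.
- **Bail bar:** it is in the keeper by eye; I did not measure its distance from the seat.
- **Bottle_b and stone:** unchanged within the depth noise of about 2 mm. I did not re-measure bottle_a, but the arm was never near it.
- **Gripper:** clear of the latch, with about 0 N at the wrist.

**What disagreed**
- **Fingertip position:** the fingertips stand about 12 mm behind the reported TCP, not 11 mm ahead of it (`robot.nose_length`). My first push therefore passed above the bar without touching it. I confirmed the offset with a light touch on the lid (about 5 N) and used the measured value from then on.
- **Lever angle after the pinch:** when I released the lever it stood at about -20° instead of the commanded -33°, so it had slipped or sprung back. The final press on the face closed it from there.

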